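Load the bucket balance bar in matched pairs

ROBOT

A 6-joint arm with a two-finger parallel gripper is mounted at the origin on a cart in front of the work surface, level with it; the furniture and walls round the work are solid. World frame = base frame: x ahead of the robot, y to its left, z up, the work surface at z = 0. Lengths are in mm, angles in degrees, forces in N, time in s.
With the tool pointing down it reaches from about 300 to 750 mm from the base axis. Payload 8.5 kg.
Tool frame: the origin (TCP) lies at the very end of the fingers, on their centre line; the grasp point (between the pads) lies 19 mm behind it; z points along the fingers, y is the line along which they close (so a half turn about z gives the same grasp; the last joint's range is limited). The gripper opens to 85 mm and grips with 20 to 120 N. Pads are 22 mm wide; open, the fingers measure 114 mm over their backs; the gripper's body (76 mm by 85 mm) begins 54 mm behind the grasp point. The pads swing forward as they close: fully open they stand 13 mm farther back than shut.
Start: joints at [-78.971, 21.807, 74.336, -0, 83.858, -12.336], TCP at [218.117, -504.881, 231.322] pointing down, gripper open.
Joint ranges: [-178.18, 178.18], [-50.72, 133.34], [12.68, 142.11], [-81.47, 261.47], [9.98, 163.14], [-165.26, 165.26]. Speed limits (degrees/s): [136.94, 136.94, 180, 180, 180, 180].

INTERFACE

Orientations are given as a 3x3 rotation matrix whose columns are the frame's x, y, z axes.
In Python, from cell import robot gives the robot as it stands.
- The arm moves only by the tool send_rows, never from a script. Its argument "increments" is text: rows parted by semicolons, each of 7 numbers parted by spaces: the shift along the tool's x, y, z in mm, then the turn, a rotation vector about the tool's x, y, z in degrees, then the finger opening in mm, from 0 to 85.4. In form: dx dy dz ax ay az claw; .... A call has 1 to 10 rows; each row shifts and turns the commanded pose from where the row before left it, along the tool's axes as they then stand; what a row does not reach is not made up. A row lasts 1/10 s, in which the tool goes at most 50 mm and 8.59 degrees, less where a joint would pass 70% of its speed; a pose out of reach is approached as far as the arm can. A call is refused whole if a number of a shift passes 50 or a number of a turn 8.59, either way. A call with a gripper value outside its range is refused whole. The fingers move at their own pace and stop on an object; "grip_force" is the grip in N (left out, the last holds). Time passes only in rows, so rows that do not move let the fingers close. It gives the time, the measured TCP pose, the force, the opening and the grip force at its end, in the units of the state.
- robot.sense(): the state, without advancing time (a new reading comes with each control period).
- robot.grab_frame(name): name is "scene" or "top" or "wrist"; returns a dict with "img" (420x560x3 uint8, red, green, blue), "camera_matrix" (3x3 intrinsics, pixels), "eye" and "rotation" of the camera in the world; the wrist camera has in their place "T_tool_cam" (4x4, takes a point from camera to tool coordinates, whose origin is the TCP and whose axes are the flange's). Camera axes: x right, y up, looking along -z (the intrinsics and any distortion apply to the point x, -y, -z); pixel columns grow to the right and rows downward; lengths in mm; the calibration is good to about 2 mm. A picture is of the moment at which its call begins: read the wrist's pose just before it. There is no depth.
- robot.job_done(): hands the job in; it is judged then, once.
The state is a dict: "clock": time; "joint_positions": joint angles; "joint_vel": joint speeds; "tau": joint torques, N m; "eef_pos": TCP position; "tool_rot": TCP orientation; "ft_force": force on the tool from outside, world axes, zero at the start; "ft_torque": the same for the moment, N m; "width": finger opening in mm; "gripper_force": force on a finger pad.
Only numpy, scipy, OpenCV 4.12 (cv2) and the standard library are available. Lean on these libraries where they do the work, as an engineer would, in place of code of your own. Each camera call takes 0.05 s, during which the arm holds its last target. There are 200 camera calls.

TASK

Finish loading the pivoting balance bar: hang the three buckets that stand on the bench by their hooks, the large one on the free outer place opposite the large one already hanging, and the two small ones on the two inner places, one each side. Hang them in such an order, and gently enough, that the bar never dips near its stops, and leave it level and still with all four buckets hanging freely between their collars. Do not lay a bucket over, leave the hung bucket on its place, and do not disturb the cup, the timer and the petri dish.

Things in the scene. Friction and masses are not known exactly. Their poses are not given: they have to be found in the camera images.
- stand: Fixed balance stand: grey foot 100 x 130 x 12 mm, slim steel post and a yoke that carries the pivoting bar. Origin under the centre of the foot on the bench; its x points away from the robot, its y along the level bar to the left. The bar's pivot is 165 mm above the origin. Its place and yaw vary.
- bar (a joint): Tilt of the pivoting bar about the pin in the yoke (rad): 0 is level, positive when the left (stand +y) end is down. A weak centring spring (about 1.5 N m/rad) and damping: empty it stays level; one large bucket on an outer place tilts it about 0.11; rubber stops hold it at 0.17 either way.
- left_outer (a point): Axis of the round bar (10 mm diameter, 330 mm long) at the outer left hanging place, 140 mm from the pivot; moves with the bar. Each place is a 24 mm wide stretch of bare bar between two black collars of 16 mm diameter. Occupied by the hung large bucket at the start.
- left_inner (a point): Axis of the bar at the inner left hanging place, 90 mm from the pivot; otherwise as left_outer; free.
- right_inner (a point): Axis of the bar at the inner right hanging place, 90 mm from the pivot; free.
- right_outer (a point): Axis of the bar at the outer right hanging place, 140 mm from the pivot; free.
- large_hung: Large lidded metal centrifuge bucket that already hangs on the outer left place: body 44 mm diameter, 58 mm high, 150 mm over all, 120 g. Origin at the centre of its flat underside, z up, y along the width of the steel strip; the open side of its hook (no spine) faces its own +x. Seat line 104 mm above the origin.
- large_loose: Large bucket of the same kind standing on the bench (44 mm diameter, body 58 mm high, 150 mm over all, 120 g). Origin at the centre of its flat underside, z up, y along the width of the steel strip; the open side of its hook (no spine) faces its own +x. Seat line 104 mm above the origin.
- small_1: Small bucket standing on the bench: body 36 mm diameter, 46 mm high, 138 mm over all, 110 g. Origin at the centre of its flat underside, z up, y along the width of the steel strip; the open side of its hook (no spine) faces its own +x. Seat line 92 mm above the origin. Hook and grip tab as on the large one.
- small_2: The second small bucket, equal to small_1. Origin at the centre of its flat underside, z up, y along the width of the steel strip; the open side of its hook (no spine) faces its own +x. Seat line 92 mm above the origin.
- large_hung_seat (a point): Seat of the hung large bucket: lies on the bar's axis when the bucket hangs properly.
- large_loose_seat (a point): Seat of the standing large bucket: lies on the bar's axis when the bucket hangs properly. Hook: a steel roof (inverted V, 90 degrees, 16 mm wide in y), legs 17 mm out in x, ending 8 mm below the seat line. The front leg runs down to the lid as a spine at x = -15 mm, 4 mm thick; at the back (+x) a gap of 38 mm is free. Grip tab on top: 12 mm thick (x), 16 mm wide (y), 8 to 46 mm above the seat line.
- small_1_seat (a point): Seat of small bucket 1: lies on the bar's axis when the bucket hangs properly. To hang a bucket: spine toward the robot, in front of the bar, seat about 25 mm above the bar's axis; move it 40 mm or more back so that the bar passes through the gap under the roof, then lower it on the bar.
- small_2_seat (a point): Seat of small bucket 2: lies on the bar's axis when the bucket hangs properly. Pinch any bucket from above across the 12 mm thickness of its grip tab, about 32 mm above the seat line.
- cup: Bystander: specimen cup with screw lid, 65 mm diameter, 67 mm high; origin under its centre.
- timer: Bystander: white bench timer, 36 x 68 x 64 mm; origin under its centre.
- petri: Bystander: closed petri dish, 91 mm diameter, 15 mm high; origin under its centre.

How it is judged (in metres and radians):
At the end, for the whole second after the job is handed in: Each bucket's seat is within 9 mm of the bar's axis at its place (the large ones on the two outer places, one small one on each inner place, either way round), every bucket hangs upright within 0.2 rad and still (under 50 mm/s), and the bar is level within 0.035 rad (distance between large_hung_seat and left_outer below 0.009 m and distance between large_loose_seat and right_outer below 0.009 m and ((distance between small_1_seat and left_inner below 0.009 m and distance between small_2_seat and right_inner below 0.009 m) or (distance between small_2_seat and left_inner below 0.009 m and distance between small_1_seat and right_inner below 0.009 m)) and value of joint bar between -0.035 and 0.035 rad and angle between each of large_hung, large_loose, small_1, small_2's own z axis and vertical below 0.2 rad and linear speed of each of large_hung, large_loose, small_1, small_2 below 0.05 m/s); the robot touches nothing.
It fails at once if the bar tilts more than 0.15 rad either way (near its stops) (value of joint bar above 0.15 rad or value of joint bar below -0.15 rad).
It fails at once if the hung bucket leaves its place (its seat more than 15 mm from the left outer place) (distance between large_hung_seat and left_outer above 0.015 m).
It fails at once if a bucket is tipped by more than 0.7 rad (angle between any of large_hung, large_loose, small_1, small_2's own z axis and vertical above 0.7 rad).
It fails at once if the cup, the timer or the petri dish is moved by more than 30 mm or tipped (distance of any of cup, timer, petri from where it was at the start of the episode above 0.03 m or angle between any of cup, timer, petri's own z axis and vertical above 0.5 rad).
It also fails if it takes over 72 s, if anything falls off the work surface, if the arm or the gripper's body presses on something with over 40 N, if the wrist force passes 120 N, or if a joint passes its speed limit or range.

## Working session

There is one attempt and no reset: what is moved stays moved. The work goes in short steps, Python scripts to look and compute and a tool call to move; the robot and the scene stay as the last step left them, time stands still between calls to the robot, and variables do not carry over. Pictures are saved under pics/ and viewed, at most 10 in all, crops included, and the job is handed in when it is done.

Besides the shell and the picture viewer there is one more tool, called after ">>>" in YAML: its name, and indented under it one key for each argument. send_rows: Moves the arm, as the interface text tells. Its arguments: {"type":"object","properties":{"increments":{"type":"string"},"grip_force":{"type":"number"}},"required":["increments"]}

```bash
mkdir -p pics
cat > h.py <<'E'
import numpy as np, cv2
from cell import robot
def snap(n,f):
    s=robot.sense(); d=robot.grab_frame(n); cv2.imwrite('pics/'+f,d['img'][:,:,::-1])
    if 'eye' not in d:
        T=np.array(d['T_tool_cam']); R=np.array(s['tool_rot']); 
        d['eye']=R@T[:3,3]+np.array(s['eef_pos']); d['rotation']=R@T[:3,:3]
    np.savez('pics/'+f+'.npz',K=d['camera_matrix'],eye=d['eye'],R=d['rotation']); return d
def ray(f,u,v):
    z=np.load('pics/'+f+'.npz'); a=np.linalg.inv(z['K'])@[u,v,1]
    return z['eye'],z['R']@(a*[1,-1,-1])
def atz(f,u,v,h):
    e,d=ray(f,u,v); return e+d*(h-e[2])/d[2]
def proj(f,p):
    z=np.load('pics/'+f+'.npz'); c=(z['R'].T@(np.array(p)-z['eye']))*[1,-1,-1]; q=z['K']@c; return q[:2]/q[2]
def tri(*obs):
    A=0;b=0
    for f,u,v in obs:
        e,d=ray(f,u,v); d=d/np.linalg.norm(d); P=np.eye(3)-np.outer(d,d); A=A+P; b=b+P@e
    return np.linalg.solve(A,b)
E
python3 - <<'E'
from h import *
for n in('scene','top'):
    d=snap(n,n+'0.png'); print(n,d.keys(),np.round(d['eye']),np.round(d['rotation'],3).tolist(),np.round(d['camera_matrix'],1).tolist())
    i=cv2.imread('pics/%s0.png'%n); cv2.imwrite('pics/%s0b.png'%n,cv2.resize(i,(800,600),interpolation=cv2.INTER_CUBIC))
s=robot.sense();print(s['clock'],s['eef_pos'],np.round(s['tool_rot'],3).tolist(),s['width'])
E
```

```text
scene dict_keys(['img', 'camera_matrix', 'eye', 'rotation']) [ 50. 876. 992.] [[-0.852, 0.353, -0.388], [-0.524, -0.547, 0.653], [0.018, 0.759, 0.651]] [[447.8, 0.0, 282.7], [0.0, 447.8, 210.9], [0.0, 0.0, 1.0]]
top dict_keys(['img', 'camera_matrix', 'eye', 'rotation']) [ 478.   16. 1468.] [[0.002, 0.999, -0.037], [-1.0, 0.001, -0.008], [-0.008, 0.037, 0.999]] [[542.8, 0.0, 278.4], [0.0, 542.8, 208.7], [0.0, 0.0, 1.0]]
0.1 [ 218.09121813 -504.63041855  230.79292286] [[0.918, 0.397, -0.0], [0.397, -0.918, 0.001], [0.0, -0.001, -1.0]] 85.33135609256647
```

View pics/scene0b.png

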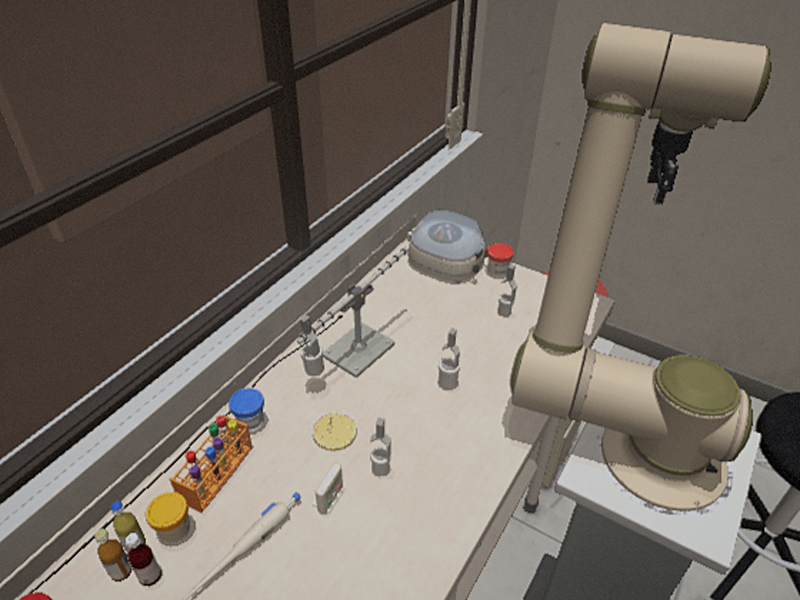

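View pics/top0b.png

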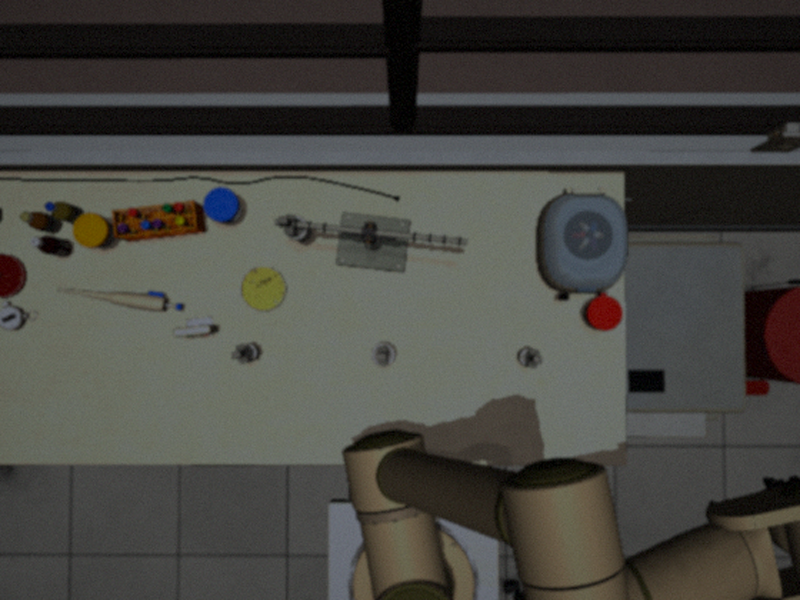

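The scene view shows the stand, with the hung bucket left at scene (312,350). The buckets stand at about (380,455), (448,370) and (507,298). In the top view they are at (246,352), (385,352) and (530,357), with the bar running from (285,222) to (465,243). I'll enlarge these areas next.

Run:
```python
from h import *
t=cv2.imread('pics/top0.png'); s=cv2.imread('pics/scene0.png')
M=np.zeros((600,800,3),np.uint8)
def put(im,u,v,w,h,k,x,y,b=1):
    c=cv2.resize(im[v:v+h,u:u+w],None,fx=k,fy=k,interpolation=cv2.INTER_CUBIC); c=np.clip(c*float(b),0,255).astype(np.uint8); M[y:y+h*k,x:x+w*k]=c
put(t,190,145,140,48,5,0,0,1.6)     # 700x240
put(t,155,230,33,30,6,0,240,1.6)
put(t,250,230,33,30,6,200,240,1.6)
put(t,352,232,33,30,6,400,240,1.6)
put(s,255,285,25,50,3,600,240)
put(s,300,225,25,50,3,680,240)
put(s,340,180,25,50,3,600,400)
put(s,200,160,110,45,5,0,420-45+0) if 0 else None
put(s,200,165,100,42,4,0,425)
put(s,200,205,100,42,1,0,425) if 0 else None
cv2.imwrite('pics/m1.png',M)
```

```text
(no output)
```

View pics/m1.png

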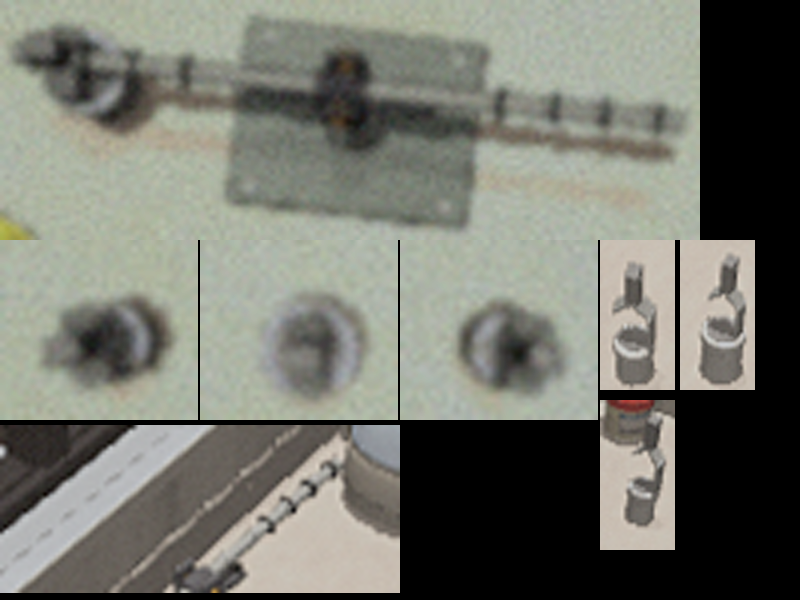

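The crop shows the foot corners at m1 (250,15), (488,42), (468,228) and (228,203). The right-hand collars are at (501,103), (555,108), (605,112) and (660,118). The tabs point in different directions.

Run:
```python
from h import *
f='top0.png'
c=np.array([atz(f,190+u/5,145+v/5,12) for u,v in((250,15),(488,42),(468,228),(228,203))]);print(np.round(c,1),'centre',c.mean(0).round(1))
d=c[0]-c[1]+c[3]-c[2]; print('yaw of y vs world y',np.degrees(np.arctan2(-d[0],d[1])))
for u,v,z in((501,103,175),(555,108,178),(605,112,180),(660,118,183),(18,47,190),(130,63,153),(185,72,160)): print(atz(f,190+u/5,145+v/5,z).round(1))
# buckets: lid circle centre (lid heights 46/58), tab
print('small L lid',atz(f,155+125/6,230+97/6,46),'tab',atz(f,155+62/6,230+112/6,138))
print('large lid',atz(f,250+117/6,230+105/6,58),'tab',atz(f,250+108/6,230+110/6,150))
print('small R lid',atz(f,352+97/6,230+100/6,46),'tab',atz(f,352+140/6,230+115/6,138))
# scene: tab tops and bases
g='scene0.png'
for n,(x0,y0,ox,oy) in dict(sl=(255,285,600,240),lg=(300,225,680,240),sr=(340,180,600,400)).items():
    t={'sl':(633,266),'lg':(731,258),'sr':(655,421)}[n]; b={'sl':(634,382),'lg':(722,380),'sr':(640,522)}[n]
    print(n,atz(g,x0+(t[0]-ox)/3,y0+(t[1]-oy)/3,150 if n=='lg' else 138).round(1),atz(g,x0+(b[0]-ox)/3,y0+(b[1]-oy)/3,0).round(1))
```

```text
[[695.8 131.9  12. ]
 [681.2   3.5  12. ]
 [580.7  14.2  12. ]
 [594.1 143.4  12. ]] centre [637.9  73.2  12. ]
yaw of y vs world y -6.183889613398205
[629.1  -1.3 175. ]
[626.4 -27.  178. ]
[624.3 -50.7 180. ]
[621.1 -76.7 183. ]
[653.8 227.7 190. ]
[651.1 179.1 153. ]
[645.8 151.6 160. ]
small L lid [432.18387623 296.3223528   46.        ] tab [428.95444842 303.9260643  138.        ]
large lid [429.57402008  50.6180613   58.        ] tab [430.67876959  52.01415792 150.        ]
small R lid [ 431.83002371 -206.85166953   46.        ] tab [ 428.72433494 -209.87160436  138.        ]
sl [432.  302.1 138. ] [423.8 314.6   0. ]
lg [427.6  52.6 150. ] [419.3  65.2   0. ]
sr [ 419.2 -207.6  138. ] [ 416.5 -204.     0. ]
```

```bash
cat >> h.py <<'E'
def plan(p,yawx,n=None):
    "rows to world pos p, tool down, tool x yaw (deg)"
    from scipy.spatial.transform import Rotation as Ro
    s=robot.sense(); p0=np.array(s['eef_pos']); R0=np.array(s['tool_rot']); y=np.radians(yawx)
    R1=np.array([[np.cos(y),np.sin(y),0],[np.sin(y),-np.cos(y),0],[0,0,-1]])
    rv=Ro.from_matrix(R0.T@R1).as_rotvec(degrees=True); dp=np.array(p)-p0
    n=n or int(np.ceil(max(np.linalg.norm(dp)/45,np.linalg.norm(rv)/7,1)))
    print('n',n,'t',round(s['clock'],2),'pos',p0.round(1),'yaw',np.degrees(np.arctan2(R0[1,0],R0[0,0])).round(1),'F',np.round(s['ft_force'],1),'w',round(s['width'],1))
    out=[]
    for k in range(n):
        R=R0@Ro.from_rotvec(rv*k/n,degrees=True).as_matrix()
        out.append(' '.join('%.4g'%round(x,1) for x in list(R.T@dp/n)+list(rv/n)))
    print('; '.join(out))
E
python3 - <<'E'
from h import *
plan([429,51,260],84,14)
print(np.round(robot.grab_frame('wrist')['T_tool_cam'],3).tolist())
E
```

```text
n 14 t 0.1 pos [ 218.1 -504.6  230.8] yaw 23.4 F [ 0.9 -0.5  0.7] w 85.3
29.6 -30.5 -2 -0 -0 -4.3; 31.8 -28.1 -2 -0 -0 -4.3; 33.8 -25.7 -2 -0 -0 -4.3; 35.7 -23 -2.1 -0 -0 -4.3; 37.3 -20.3 -2.1 -0 -0 -4.3; 38.7 -17.4 -2.1 -0 -0 -4.3; 39.9 -14.4 -2.1 -0 -0 -4.3; 40.9 -11.4 -2.1 -0 -0 -4.3; 41.6 -8.2 -2.1 -0 -0 -4.3; 42.1 -5.1 -2.1 -0 -0 -4.3; 42.4 -1.9 -2.1 -0 -0 -4.3; 42.4 1.3 -2.1 -0 -0 -4.3; 42.2 4.5 -2.1 -0 -0 -4.3; 41.7 7.7 -2.1 -0 -0 -4.3
[[-0.0, 0.948, 0.32, 82.726], [1.0, 0.0, -0.001, -0.376], [-0.001, 0.32, -0.948, -142.517], [0.0, 0.0, 0.0, 1.0]]
```

>>> send_rows:
  increments: "30 -31 -2 0 0 -4.3 85; 32 -28 -2 0 0 -4.3 85; 34 -26 -2 0 0 -4.3 85; 36 -23 -2 0 0 -4.3 85; 37 -20 -2 0 0 -4.3 85; 39 -17 -2 0 0 -4.3 85; 40 -14 -2 0 0 -4.3 85"
  grip_force: 40

```text
clock: 0.85
eef_pos: [325.7, -225.0, 245.3]
tool_rot: [[0.593, 0.805, 0.0], [0.805, -0.593, 0.0], [0.0, -0.0, -1.0]]
ft_force: [0.7, 0.2, -0.5]
width: 84.7
gripper_force: 0.0
```

>>> send_rows:
  increments: "41 -11 -2 0 0 -4.3 85; 42 -8 -2 0 0 -4.3 85; 42 -5 -2 0 0 -4.3 85; 42 -2 -2 0 0 -4.3 85; 42 1 -2 0 0 -4.3 85; 42 4 -2 0 0 -4.3 85; 42 8 -2 0 0 -4.3 85; 0 0 0 0 0 0 85"

```text
clock: 1.65
eef_pos: [432.9, 53.6, 259.3]
tool_rot: [[0.105, 0.995, 0.0], [0.995, -0.105, 0.001], [0.001, 0.0, -1.0]]
ft_force: [-0.5, -0.6, 0.4]
width: 84.8
gripper_force: 0.0
```

Run:
```python
from h import *
d=snap('wrist','w1.png'); 
i=cv2.imread('pics/w1.png'); cv2.imwrite('pics/w1b.png',cv2.resize(i,(800,600),interpolation=cv2.INTER_CUBIC))
plan([429,51,260],84)
```

```text
n 1 t 1.7 pos [432.4  51.7 259.1] yaw 83.8 F [-0.6  0.7 -0.2] w 85.2
-1 -3.3 -0.9 -0 -0 -0.2
```

View pics/w1b.png

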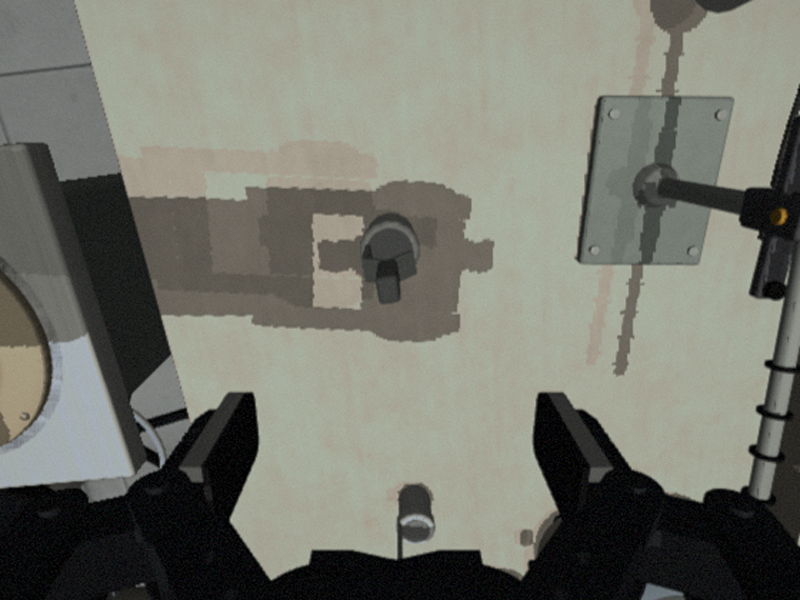

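The tab top is at (388,290), with the body at (389,250) and the roof legs running horizontally. I need a closer crop for the yaw and the spine side.

Run:
```python
from h import *
i=cv2.imread('pics/w1.png')[140:220,240:310]
a=cv2.resize(i,None,fx=7,fy=7,interpolation=cv2.INTER_CUBIC)
a=np.clip(255*(a/255.)**.5,0,255).astype(np.uint8)
cv2.imwrite('pics/w1c.png',a); print(a.shape)
```

```text
(560, 490, 3)
```

View pics/w1c.png

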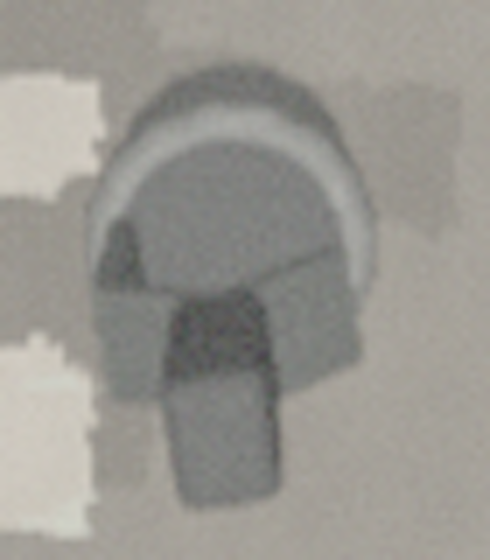

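The spine is on the left, toward the robot. The tab top corners in the crop are (165,385), (275,370), (280,495) and (185,507).

Run:
```python
from h import *
c=np.array([atz('w1.png',240+u/7,140+v/7,150) for u,v in((165,385),(275,370),(280,495),(185,507))]);print(c.round(1),c.mean(0).round(1))
for a,b in((0,1),(3,2)): d=c[b]-c[a];print(np.degrees(np.arctan2(d[1],d[0])),np.linalg.norm(d))
for a,b in((2,1),(3,0)): d=c[b]-c[a];print(np.degrees(np.arctan2(d[1],d[0]))-90,np.linalg.norm(d))
# roof outer lower edges: z=104-8=96
r=[atz('w1.png',240+u/7,140+v/7,96) for u,v in((95,290),(97,398),(340,248),(362,358))];print(np.round(r,1),np.mean(r,0))
plan([430,50,117],80)
```

```text
[[424.1  63.  150. ]
 [436.3  63.5 150. ]
 [435.4  49.  150. ]
 [424.7  48.7 150. ]] [430.1  56.  150. ]
2.0366330381242643 12.209591948229871
1.5748151241450685 10.715088333309023
-3.6621373147849567 14.52600211630162
2.245763129537906 14.367940701203572
[[412.7  61.3  96. ]
 [411.1  46.6  96. ]
 [445.4  63.6  96. ]
 [446.9  48.4  96. ]] [429.02385649  54.9463758   96.        ]
n 4 t 1.7 pos [432.4  51.7 259.1] yaw 83.8 F [-0.6  0.7 -0.2] w 85.2
-0.5 -0.5 35.5 -0 0 1; -0.5 -0.5 35.5 -0 0 1; -0.5 -0.5 35.5 -0 0 1; -0.5 -0.5 35.5 -0 0 1
```

Run:
```python
from h import *
plan([430,54.5,117],93,4)
```

```text
n 4 t 1.7 pos [432.4  51.7 259.1] yaw 83.8 F [-0.6  0.7 -0.2] w 85.2
0.6 -0.7 35.5 -0 -0 -2.3; 0.7 -0.6 35.5 -0 -0 -2.3; 0.7 -0.6 35.5 -0 -0 -2.3; 0.7 -0.6 35.5 -0 -0 -2.3
```

>>> send_rows:
  increments: "0.6 -0.7 30 0 0 -2.3 60; 0.7 -0.6 30 0 0 -2.3 50; 0.7 -0.6 30 0 0 -2.3 50; 0.7 -0.6 27 0 0 -2.3 50; 0 0 15 0 0 0 50; 0 0 10 0 0 0 50; 0 0 0 0 0 0 50; 0 0 0 0 0 0 5; 0 0 0 0 0 0 5; 0 0 0 0 0 0 5"

```text
clock: 2.7
eef_pos: [430.0, 52.6, 118.1]
tool_rot: [[-0.048, 0.999, 0.001], [0.999, 0.048, -0.0], [-0.0, 0.001, -1.0]]
ft_force: [-1.8, -0.3, 4.9]
width: 11.6
gripper_force: 41.5
```

>>> send_rows:
  increments: "0 0 0 0 0 0 5; 0 0 0 0 0 0 5; 0 0 0 0 0 0 5; 0 0 0 0 0 0 5"

```text
clock: 3.1
eef_pos: [429.9, 52.7, 118.1]
tool_rot: [[-0.049, 0.999, 0.001], [0.999, 0.049, -0.0], [-0.0, 0.001, -1.0]]
ft_force: [-2.1, -1.3, 6.6]
width: 11.2
gripper_force: 41.6
```

Run:
```python
from h import *
plan([430,54.5,117],93,1)
```

```text
n 1 t 3.1 pos [429.9  52.7 118.1] yaw 92.8 F [-2.1 -1.3  6.6] w 11.2
1.8 0.2 1.1 0 0 -0.2
```

>>> send_rows:
  increments: "0 0 -10 0 0 0 5; 0 0 -20 0 0 0 5; 0 0 -30 0 0 0 5; 0 0 -30 0 0 0 5; 0 0 -15 0 0 0 5; 0 0 0 0 0 0 5"

```text
clock: 3.7
eef_pos: [430.7, 52.7, 224.7]
tool_rot: [[-0.048, 0.999, 0.005], [0.999, 0.048, -0.001], [-0.001, 0.005, -1.0]]
ft_force: [-0.2, 0.3, -1.9]
width: 11.1
gripper_force: 40.4
```

Run:
```python
from h import *
plan([558,-60,222],83.8,7)
```

```text
n 7 t 3.7 pos [430.7  52.7 224.7] yaw 92.8 F [-0.2  0.3 -1.9] w 11.1
-17 17.4 0.5 0 0 1.3; -16.6 17.8 0.5 0 0 1.3; -16.2 18.1 0.5 0 0 1.3; -15.8 18.5 0.4 0 0 1.3; -15.3 18.8 0.4 0 0 1.3; -14.9 19.2 0.4 0 0 1.3; -14.5 19.5 0.4 0 0 1.3
```

>>> send_rows:
  increments: "-10 10 0 0 0 1.3 5; -17 18 0 0 0 1.3 5; -17 18 0 0 0 1.3 5; -16 19 0 0 0 1.3 5; -16 19 0 0 0 1.3 5; -15 19 0 0 0 1.3 5; -13 17 0 0 0 1.2 5; -8 10 0 0 0 0 5; 0 0 0 0 0 0 5; 0 0 0 0 0 0 5"

```text
clock: 4.7
eef_pos: [556.2, -62.9, 221.6]
tool_rot: [[0.109, 0.994, -0.002], [0.994, -0.109, 0.001], [0.001, -0.002, -1.0]]
ft_force: [-0.3, -0.2, -1.3]
width: 11.3
gripper_force: 40.4
```

Run:
```python
from h import *
d=snap('wrist','w2.png'); 
i=cv2.imread('pics/w2.png'); i=np.clip(255*(i/255.)**.7,0,255).astype(np.uint8); cv2.imwrite('pics/w2b.png',cv2.resize(i,(800,600),interpolation=cv2.INTER_CUBIC))
plan([558,-60,222],83.8)
for p in ([622.7,-64,180],[627.7,-14.2,175]): print(proj('w2.png',p)/.7)
```

```text
n 1 t 4.75 pos [556.1 -62.7 222. ] yaw 83.8 F [-0.4 -0.1 -0.7] w 11.6
2.8 1.6 0 -0.1 -0 -0
[556.96492885 330.9180854 ]
[565.54924044 205.78052644]
```

View pics/w2b.png

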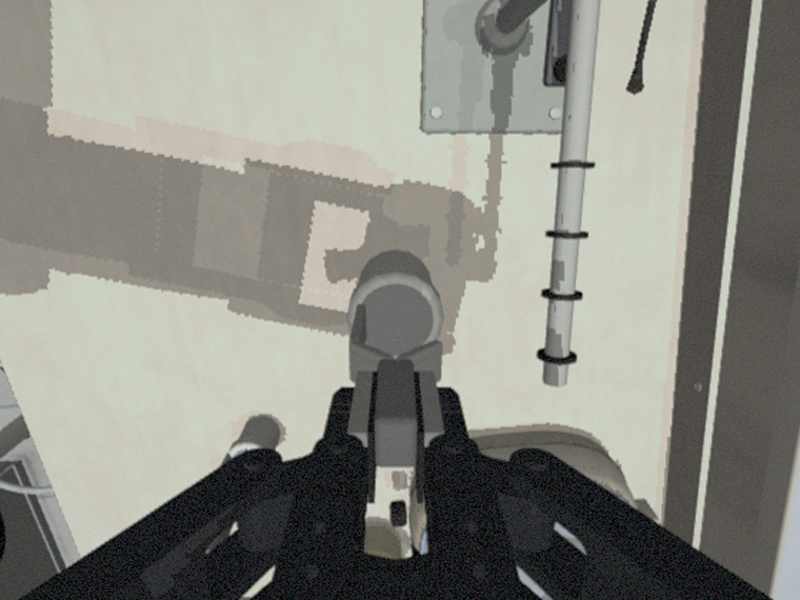

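The four collars on the right are at (572,164), (566,235), (562,295) and (557,356). The roof's lower edge corners are at about (349,345), (350,378), (440,343) and (440,375).

Run:
```python
from h import *
f='w2.png'; k=.7
r=np.array([atz(f,u*k,v*k,199.9) for u,v in((349,345),(350,378),(440,343),(440,375))]);print(r.round(1),r.mean(0).round(1))
yh=np.array([.108,.994])
for (u,v),s in zip(((572,164),(566,235),(562,295),(557,356)),(78,102,128,152)):
    p=atz(f,u*k,v*k,165+.11*s); print(s,p.round(1), 'implied pivot',(p[:2]+yh*s*.994).round(1))
```

```text
[[540.4 -52.3 199.9]
 [538.9 -65.8 199.9]
 [573.7 -55.1 199.9]
 [572.7 -68.2 199.9]] [556.4 -60.4 199.9]
78 [630.6   1.1 173.6] implied pivot [638.9  78.1]
102 [627.5 -25.4 176.2] implied pivot [638.5  75.4]
128 [625.  -49.  179.1] implied pivot [638.8  77.5]
152 [622.1 -74.5 181.7] implied pivot [638.5  75.7]
```

>>> send_rows:
  increments: "1 8 0 0 0 0 5; 1 12 0 0 0 0 5; 1 12 0 0 0 0 5; 1 12 0 0 0 0 5; 1 12 0 0 0 0 5; 1 8 0 0 0 0 5; 0 3 0 0 0 0 5; 0 0 0 0 0 0 5; 0 0 0 0 0 0 5"

```text
clock: 5.65
eef_pos: [623.7, -64.3, 222.4]
tool_rot: [[0.108, 0.994, -0.0], [0.994, -0.108, 0.0], [0.0, -0.0, -1.0]]
ft_force: [-0.1, 0.5, -1.0]
width: 11.3
gripper_force: 40.4
```

Run:
```python
from h import *
d=snap('wrist','w3.png'); snap('scene','s3.png')
w=cv2.imread('pics/w3.png')[120:330,150:410]; s=cv2.imread('pics/s3.png')[150:255,200:330]
M=np.zeros((500,800,3),np.uint8)
M[0:420,:520]=cv2.resize(w,None,fx=2,fy=2); M[:210,530:790]=cv2.resize(s,None,fx=2,fy=2)
cv2.imwrite('pics/m3.png',np.clip(255*(M/255.)**.7,0,255).astype(np.uint8))
plan([623.3,-63.8,222],83.8)
```

```text
n 1 t 5.75 pos [623.6 -64.4 222.5] yaw 83.8 F [ 0.1  0.5 -1.3] w 11.4
0.6 -0.4 0.5 0 0 -0
```

View pics/m3.png

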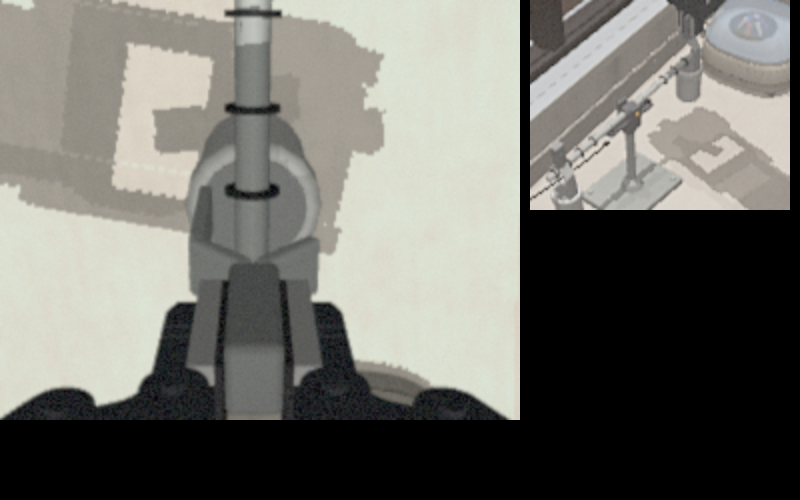

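>>> send_rows:
  increments: "0.6 0 4 0 0 0 5; 0 0 6 0 0 0 5; 0 0 6 0 0 0 5; 0 0 4 0 0 0 5; 0 0 3 0 0 0 5; 0 0 3 0 0 0 5; 0 0 2 0 0 0 5; 0 0 2 0 0 0 5; 0 0 2 0 0 0 5; 0 0 0 0 0 0 5"

```text
clock: 6.75
eef_pos: [624.0, -63.9, 190.1]
tool_rot: [[0.109, 0.994, -0.0], [0.994, -0.109, 0.0], [0.0, -0.0, -1.0]]
ft_force: [-0.4, -1.0, -1.3]
width: 11.4
gripper_force: 40.4
```

>>> send_rows:
  increments: "0 0 2 0 0 0 5; 0 0 2 0 0 0 5; 0 0 2 0 0 0 5; 0 0 2 0 0 0 5; 0 0 2 0 0 0 5; 0 0 1 0 0 0 5; 0 0 0 0 0 0 5; 0 0 0 0 0 0 5; 0 0 0 0 0 0 5"

```text
clock: 7.65
eef_pos: [624.0, -63.8, 179.4]
tool_rot: [[0.109, 0.994, 0.0], [0.994, -0.109, 0.0], [0.0, 0.0, -1.0]]
ft_force: [-1.8, 0.4, -0.2]
width: 11.4
gripper_force: 40.5
```

Run:
```python
from h import *
d=snap('wrist','w4.png'); snap('scene','s4.png')
w=cv2.imread('pics/w4.png')[120:330,150:410]; s=cv2.imread('pics/s4.png')[150:280,195:325]
M=np.zeros((520,800,3),np.uint8)
M[0:315,:390]=cv2.resize(w,None,fx=1.5,fy=1.5); M[:390,400:790]=cv2.resize(s,None,fx=3,fy=3,interpolation=cv2.INTER_CUBIC)
cv2.imwrite('pics/m4.png',np.clip(255*(M/255.)**.7,0,255).astype(np.uint8))
plan([623.3,-63.8,222],83.8)
```

```text
n 1 t 7.75 pos [624.  -63.8 179.4] yaw 83.8 F [-1.4 -0.7  0. ] w 11.4
-0.1 -0.7 -42.6 -0 -0 -0
```

View pics/m4.png

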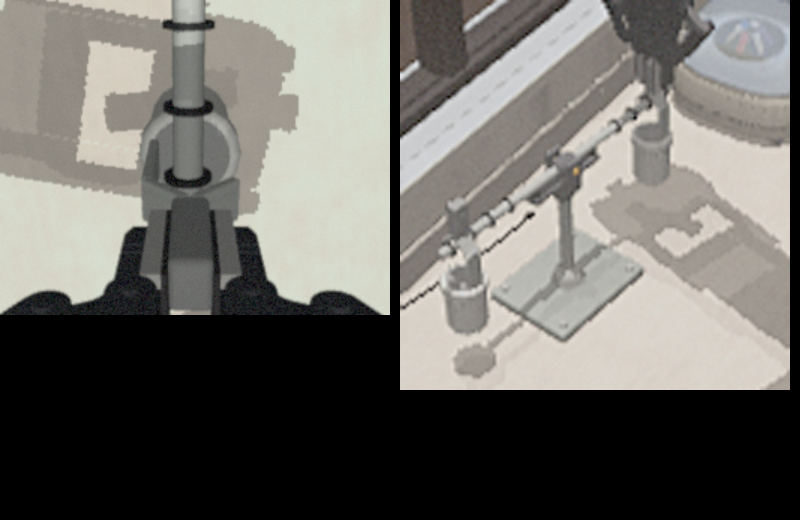

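The bucket is seated with the bar roughly level. I'll open the gripper and rise.

>>> send_rows:
  increments: "0 0 0 0 0 0 14; 0 0 0 0 0 0 20; 0 0 0 0 0 0 30; 0 0 0 0 0 0 34; 0 0 -10 0 0 0 34; 0 0 -20 0 0 0 34; 0 0 -30 0 0 0 34; 0 0 -30 0 0 0 34; 0 0 0 0 0 0 34"

```text
clock: 8.65
eef_pos: [625.2, -64.1, 274.7]
tool_rot: [[0.108, 0.994, 0.009], [0.994, -0.108, -0.003], [-0.002, 0.009, -1.0]]
ft_force: [-0.1, -0.0, 0.6]
width: 34.0
gripper_force: 0.0
```

Run:
```python
from h import *
snap('scene','s5.png')
plan([430,-206,265],84,10)
# bar line right part: compare frame diff s4->s5 in left bucket region
a=cv2.imread('pics/s4.png',0)[195:265,205:232].astype(np.float32);b=cv2.imread('pics/s5.png',0)[195:265,205:232].astype(np.float32)
print(cv2.phaseCorrelate(a,b))
```

```text
n 10 t 8.7 pos [624.6 -63.9 272.1] yaw 83.8 F [ 0.3 -0.2 -0.9] w 34.1
-16.2 -17.8 0.6 0 0 -0; -16.2 -17.8 0.6 0 0 -0; -16.2 -17.8 0.6 0 0 -0; -16.2 -17.8 0.7 0 0 -0; -16.2 -17.8 0.7 0 0 -0; -16.2 -17.8 0.7 0 0 -0; -16.2 -17.8 0.7 0 0 -0; -16.2 -17.8 0.7 0 0 -0; -16.2 -17.9 0.7 0 0 -0; -16.2 -17.9 0.7 0 0 -0
((0.5668642289071038, 0.04009942264455191), 0.969499786081628)
```

>>> send_rows:
  increments: "-16 -18 0 0 0 0 50; -23 -25 0 0 0 0 50; -23 -25 2 0 0 0 50; -23 -25 2 0 0 0 50; -23 -25 2 0 0 0 50; -23 -25 1 0 0 0 50; -20 -22 0 0 0 0 50; -11 -13 0 0 0 0 50; 0 0 0 0 0 0 50; 0 0 0 0 0 0 50"

```text
clock: 9.7
eef_pos: [429.5, -205.4, 262.1]
tool_rot: [[0.109, 0.994, -0.0], [0.994, -0.109, 0.001], [0.0, -0.0, -1.0]]
ft_force: [-0.2, -0.2, -0.1]
width: 49.7
gripper_force: 0.0
```

Run:
```python
from h import *
snap('wrist','wr.png'); plan([430,298,265],84,14)
```

```text
n 14 t 9.75 pos [ 429.8 -205.2  262.1] yaw 83.8 F [ 0.4 -0.2  0.6] w 50.5
35.7 -3.9 -0.2 -0 -0 -0; 35.7 -3.9 -0.2 -0 -0 -0; 35.7 -3.9 -0.2 -0 -0 -0; 35.7 -3.9 -0.2 -0 -0 -0; 35.7 -3.8 -0.2 -0 -0 -0; 35.7 -3.8 -0.2 -0 -0 -0; 35.7 -3.8 -0.2 -0 -0 -0; 35.7 -3.8 -0.2 -0 -0 -0; 35.7 -3.8 -0.2 -0 -0 -0; 35.7 -3.8 -0.2 -0 -0 -0; 35.7 -3.8 -0.2 -0 -0 -0; 35.7 -3.8 -0.2 -0 -0 -0; 35.7 -3.8 -0.2 -0 -0 -0; 35.7 -3.8 -0.2 -0 -0 -0
```

>>> send_rows:
  increments: "36 -4 0 0 0 0 50; 45 -5 0 0 0 0 50; 45 -5 0 0 0 0 50; 45 -5 0 0 0 0 50; 45 -5 0 0 0 0 50; 45 -5 0 0 0 0 50; 45 -5 0 0 0 0 50; 45 -5 0 0 0 0 50; 45 -5 0 0 0 0 50; 45 -5 0 0 0 0 50"

```text
clock: 10.75
eef_pos: [428.1, 241.1, 262.2]
tool_rot: [[0.107, 0.994, -0.0], [0.994, -0.107, 0.0], [0.0, -0.0, -1.0]]
ft_force: [0.8, -0.6, 0.7]
width: 49.9
gripper_force: 0.0
```

>>> send_rows:
  increments: "40 -4 0 0 0 0 50; 20 -2 0 0 0 0 50; 0 0 0 0 0 0 50; 0 0 0 0 0 0 50"

```text
clock: 11.15
eef_pos: [428.9, 299.0, 261.9]
tool_rot: [[0.107, 0.994, -0.001], [0.994, -0.107, -0.0], [-0.001, -0.001, -1.0]]
ft_force: [1.2, 0.5, 0.7]
width: 50.2
gripper_force: 0.0
```

Run:
```python
from h import *
snap('wrist','wl.png'); plan([430,300,265],84,1)
M=np.zeros((560,800,3),np.uint8)
for k,(f,p) in enumerate((('wr.png',[430,-208,90]),('wl.png',[430,300,90]))):
    c=proj(f,p); u,v=int(c[0])-28,int(c[1])-40; print(f,u,v)
    M[:,k*400:k*400+392]=cv2.resize(cv2.imread('pics/'+f)[v:v+80,u:u+56],None,fx=7,fy=7,interpolation=cv2.INTER_CUBIC)
cv2.imwrite('pics/m6.png',np.clip(255*(M/255.)**.5,0,255).astype(np.uint8))
```

```text
n 1 t 11.2 pos [429.1 298.4 262.1] yaw 83.8 F [ 0.  -0.6  0.1] w 50.1
1.7 0.7 -2.9 -0 0 -0.2
wr.png 249 147
wl.png 249 143
```

View pics/m6.png

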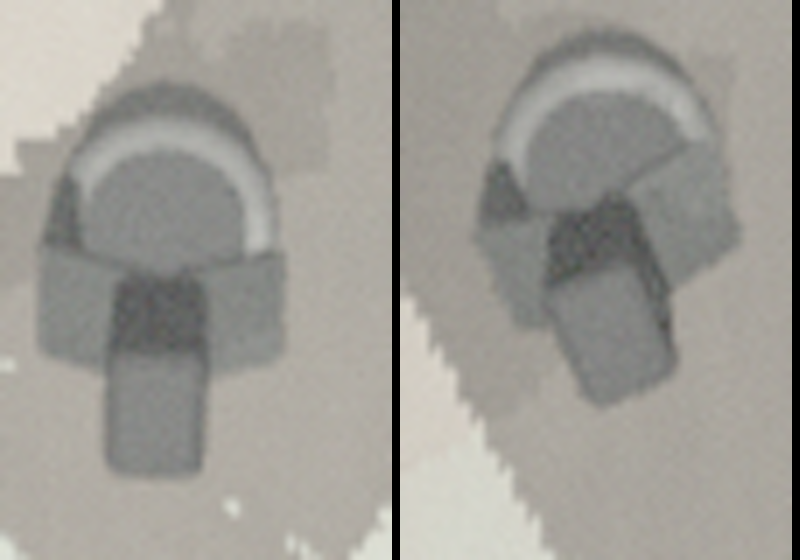

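Both spines face the robot (left in the image). I've read the roof and tab corners for each bucket.

Run:
```python
from h import *
D={'wr.png':(249,147,((40,245),(38,350),(285,255),(285,360)),((108,350),(108,472),(207,350),(203,475))),
'wl.png':(249,143,((75,232),(120,327),(305,140),(340,240)),((145,285),(200,405),(238,260),(278,365)))}
for f,(u0,v0,r,t) in D.items():
  for z,c in((84,r),(138,t)):
    P=np.array([atz(f,u0+u/7,v0+v/7,z) for u,v in c]); d=P[2]+P[3]-P[0]-P[1]; e=P[0]+P[2]-P[1]-P[3]
    print(f,z,P.mean(0).round(1),'yaw',np.degrees(np.arctan2(d[1],d[0])).round(1),(np.degrees(np.arctan2(e[1],e[0]))-90).round(1),'size',np.round([np.linalg.norm(d)/2,np.linalg.norm(e)/2],1))
plan([429,300,106],100,5)
```

```text
wr.png 84 [ 424.7 -212.1   84. ] yaw -8.7 -7.0 size [34.3 15.2]
wr.png 138 [ 424.9 -210.2  138. ] yaw -7.3 -7.4 size [11.4 15.3]
wl.png 84 [432. 305.  84.] yaw 16.0 15.8 size [33.4 14.8]
wl.png 138 [432.4 306.8 138. ] yaw 15.5 16.1 size [10.6 14.6]
n 5 t 11.2 pos [429.1 298.4 262.1] yaw 83.8 F [ 0.  -0.6  0.1] w 50.1
0.3 -0 31.2 -0 0 -3.2; 0.3 -0 31.2 -0 0 -3.2; 0.3 -0 31.2 -0 0 -3.2; 0.3 0 31.2 -0 0 -3.2; 0.3 0 31.2 -0 0 -3.2
```

Run:
```python
from h import *
plan([432.2,305.7,106],106,5)
```

```text
n 5 t 11.2 pos [429.1 298.4 262.1] yaw 83.8 F [ 0.  -0.6  0.1] w 50.1
1.5 0.5 31.2 -0 0 -4.4; 1.5 0.6 31.2 -0 0 -4.4; 1.4 0.7 31.2 -0 0 -4.4; 1.4 0.8 31.2 -0 0 -4.4; 1.3 0.9 31.2 -0 0 -4.4
```

>>> send_rows:
  increments: "1.5 0.5 15 0 0 -4.4 50; 1.5 0.6 30 0 0 -4.4 50; 1.4 0.7 30 0 0 -4.4 50; 1.4 0.8 30 0 0 -4.4 50; 1.3 0.9 25 0 0 -4.4 50; 0 0 16 0 0 0 50; 0 0 10 0 0 0 50; 0 0 0 0 0 0 50; 0 0 0 0 0 0 50"

```text
clock: 12.1
eef_pos: [432.9, 305.5, 107.1]
tool_rot: [[-0.271, 0.963, 0.001], [0.963, 0.271, 0.0], [0.0, 0.001, -1.0]]
ft_force: [-0.5, -0.2, 0.2]
width: 49.8
gripper_force: 0.0
```

>>> send_rows:
  increments: "0 0 0 0 0 0 5; 0 0 0 0 0 0 5; 0 0 0 0 0 0 5; 0 0 0 0 0 0 5; 0 0 0 0 0 0 5; 0 0 0 0 0 0 5"

```text
clock: 12.7
eef_pos: [432.2, 305.7, 107.0]
tool_rot: [[-0.272, 0.962, 0.0], [0.962, 0.272, 0.0], [0.0, 0.0, -1.0]]
ft_force: [-2.3, -1.5, 5.5]
width: 11.3
gripper_force: 41.3
```

>>> send_rows:
  increments: "0 0 -8 0 0 0 5; 0 0 -20 0 0 0 5; 0 0 -30 0 0 0 5; 0 0 -30 0 0 0 5; 0 0 -12 0 0 0 5; 0 0 0 0 0 0 5; 0 0 0 0 0 0 5"

```text
clock: 13.4
eef_pos: [432.1, 305.6, 205.9]
tool_rot: [[-0.272, 0.962, -0.001], [0.962, 0.272, -0.0], [-0.0, -0.001, -1.0]]
ft_force: [-0.4, -0.4, -2.1]
width: 11.8
gripper_force: 40.4
```

Run:
```python
from h import *
plan([580.8,173.5,207],83.8,8)
```

```text
n 8 t 13.4 pos [432.1 305.6 205.9] yaw 105.8 F [-0.4 -0.4 -2.1] w 11.8
-20.9 13.4 -0.1 -0 0 2.7; -20.3 14.4 -0.1 -0 0 2.7; -19.6 15.3 -0.1 -0 0 2.7; -18.8 16.3 -0.1 -0 0 2.7; -18 17.1 -0.1 -0 0 2.7; -17.2 18 -0.1 -0 0 2.7; -16.3 18.8 -0.1 -0 0 2.7; -15.4 19.5 -0.1 -0 0 2.7
```

>>> send_rows:
  increments: "-21 13 0 0 0 2.7 5; -20 14 0 0 0 2.7 5; -20 15 0 0 0 2.8 5; -19 16 0 0 0 2.8 5; -18 17 0 0 0 2.8 5; -17 18 0 0 0 2.8 5; -16 19 0 0 0 2.7 5; -15 20 -1 0 0 2.7 5; 0 0 0 0 0 0 5; 0 0 0 0 0 0 5"

```text
clock: 14.4
eef_pos: [579.9, 173.5, 205.9]
tool_rot: [[0.109, 0.994, -0.003], [0.994, -0.109, -0.0], [-0.0, -0.003, -1.0]]
ft_force: [0.2, -0.7, -1.2]
width: 11.3
gripper_force: 40.3
```

Run:
```python
from h import *
snap('wrist','w7.png'); plan([648.4,166,207],83.8,6)
f='w7.png'
# dark collars along the bar line: sample gray along projected axis at offset
piv=np.array([638.7,76.7,165]); y=np.array([.108,.994,0])
g=cv2.imread('pics/w7.png',0).astype(float)
x=np.array([.994,-.108,0])
for off in(-6.5,6.5):
  L=[]
  for s in np.arange(60,112,1.):
    u,v=proj(f,piv+y*s+x*off); L.append(int(g[int(round(v)),int(round(u))]) if 0<=v<420 and 0<=u<560 else -1)
  print(off,L)
# profile across bar at s=90, z=165
print([int(g[int(round(v)),int(round(u))]) for u,v in (proj(f,piv+y*90+x*o) for o in np.arange(-14,15,1.))])
```

```text
n 6 t 14.45 pos [579.6 173.9 206.3] yaw 83.8 F [ 0.4  0.3 -1.5] w 11.1
-0.1 11.5 -0.1 -0 0 0; -0.1 11.5 -0.1 -0 0 0; -0.1 11.5 -0.1 -0 0 0; -0.1 11.5 -0.1 -0 0 0; -0.1 11.5 -0.1 -0 0 0; -0.1 11.5 -0.1 -0 0 0
-6.5 [147, 148, 145, 145, 147, 150, 150, 147, 149, 145, 147, 149, 151, 152, 151, 151, 61, 8, 14, 12, 24, 133, 155, 152, 152, 152, 155, 152, 153, 154, 154, 156, 155, 151, 156, 156, 157, 156, 159, 158, 155, 154, 70, 32, 17, 38, 53, 154, 150, 157, 158, 159]
6.5 [177, 169, 164, 190, 187, 179, 171, 161, 193, 190, 192, 172, 130, 27, 19, 0, 14, 90, 40, 60, 116, 169, 163, 190, 192, 178, 171, 147, 191, 186, 182, 163, 142, 191, 178, 175, 165, 149, 190, 126, 34, 17, 27, 31, 67, 74, 135, 194, 179, 165, 152, 149]
[153, 157, 160, 159, 159, 156, 158, 155, 151, 155, 81, 55, 71, 89, 147, 165, 175, 184, 174, 170, 138, 198, 200, 199, 201, 196, 198, 195, 199]
```

Run:
```python
from h import *
a=cv2.imread('pics/w2.png');b=cv2.imread('pics/w7.png')
for r in((246,268,240,255),(244,268,300,312),(240,268,240,312)):
    t=a[r[0]:r[1],r[2]:r[3]]; q=b[r[0]-15:r[1]+15,r[2]-15:r[3]+15]
    m=cv2.matchTemplate(q,t,cv2.TM_CCOEFF_NORMED); _,mx,_,l=cv2.minMaxLoc(m); print(mx,l[0]-15,l[1]-15)
print(proj('w2.png',np.array([556.1,-62.7,200]))-proj('w2.png',np.array([556.1,-61.7,200])))
```

```text
0.8747864961624146 0 3
0.8646467924118042 0 3
0.7990620732307434 0 3
[0.20481861 1.68255217]
```

>>> send_rows:
  increments: "0 8 0 0 0 0 5; -0.6 13 0 0 0 0 5; 0 13 0 0 0 0 5; 0 13 0 0 0 0 5; 0 12 0 0 0 0 5; 0 8 0 0 0 0 5; 0 3.3 0 0 0 0 5; 0 0 0 0 0 0 5; 0 0 0 0 0 0 5"

```text
clock: 15.35
eef_pos: [649.8, 165.7, 207.4]
tool_rot: [[0.108, 0.994, -0.0], [0.994, -0.108, -0.0], [-0.0, -0.0, -1.0]]
ft_force: [0.3, -0.9, -0.8]
width: 11.4
gripper_force: 40.3
```

>>> send_rows:
  increments: "0 0 4 0 0 0 5; 0 0 6 0 0 0 5; 0 0 6 0 0 0 5; 0 0 4 0 0 0 5; 0 0 3 0 0 0 5; 0 0 2 0 0 0 5; 0 0 2 0 0 0 5; 0 0 2 0 0 0 5; 0 0 2 0 0 0 5; 0 0 1 0 0 0 5"

```text
clock: 16.35
eef_pos: [650.1, 165.4, 175.3]
tool_rot: [[0.109, 0.994, 0.0], [0.994, -0.109, 0.0], [0.0, 0.0, -1.0]]
ft_force: [-1.4, 1.7, -0.3]
width: 11.4
gripper_force: 40.4
```

>>> send_rows:
  increments: "0 0 0 0 0 0 5; 0 0 0 0 0 0 5; 0 0 0 0 0 0 5"

```text
clock: 16.65
eef_pos: [650.1, 165.4, 175.5]
tool_rot: [[0.109, 0.994, 0.0], [0.994, -0.109, 0.0], [0.0, 0.0, -1.0]]
ft_force: [-0.5, 0.6, -0.8]
width: 11.2
gripper_force: 40.4
```

Run:
```python
from h import *
snap('wrist','w8.png'); snap('scene','s8.png'); plan([649.4,165.7,174],83.8,1)
a=cv2.imread('pics/w4.png');b=cv2.imread('pics/w8.png')
r=(215,262,240,312)
t=a[r[0]:r[1],r[2]:r[3]]; q=b[r[0]-15:r[1]+15,r[2]-15:r[3]+15]
_,mx,_,l=cv2.minMaxLoc(cv2.matchTemplate(q,t,cv2.TM_CCOEFF_NORMED)); print(mx,l[0]-15,l[1]-15)
```

```text
n 1 t 16.75 pos [650.1 165.5 175.4] yaw 83.8 F [-0.6 -0.3  0.7] w 11.4
0.2 -0.8 1.4 0 -0 -0
0.7152156829833984 0 0
```

>>> send_rows:
  increments: "0 0 1 0 0 0 5; 0 0 0 0 0 0 14; 0 0 0 0 0 0 20; 0 0 0 0 0 0 30; 0 0 0 0 0 0 34; 0 0 -10 0 0 0 34; 0 0 -20 0 0 0 34; 0 0 -30 0 0 0 34; 0 0 -30 0 0 0 34; 0 0 0 0 0 0 34"

```text
clock: 17.75
eef_pos: [651.2, 165.6, 270.0]
tool_rot: [[0.109, 0.994, 0.009], [0.994, -0.109, 0.001], [0.002, 0.009, -1.0]]
ft_force: [0.5, -0.7, -0.6]
width: 33.9
gripper_force: 0.0
```

Run:
```python
from h import *
snap('wrist','w9.png'); snap('scene','s9.png'); snap('top','t9.png')
plan([424.8,-211,262],82.5,12)
piv=np.array([638.7,76.7,165]); y=np.array([.108,.994,0])
w=cv2.imread('pics/w9.png'); s=cv2.imread('pics/s9.png')[165:265,200:300]
M=np.zeros((420,800,3),np.uint8)
M[:400,400:800]=cv2.resize(s,None,fx=4,fy=4,interpolation=cv2.INTER_CUBIC)
M[:300,:400]=cv2.resize(w,(400,300),interpolation=cv2.INTER_AREA)
cv2.imwrite('pics/m9.png',np.clip(255*(M/255.)**.7,0,255).astype(np.uint8))
```

```text
n 12 t 17.9 pos [649.9 165.4 264. ] yaw 83.8 F [0.  0.4 0.2] w 33.8
-33.2 -15.2 0.2 -0 0 0.1; -33.2 -15.2 0.2 -0 0 0.1; -33.3 -15.1 0.2 -0 0 0.1; -33.3 -15.1 0.2 -0 0 0.1; -33.3 -15 0.2 -0 0 0.1; -33.4 -14.9 0.2 -0 0 0.1; -33.4 -14.9 0.2 -0 0 0.1; -33.4 -14.8 0.2 -0 0 0.1; -33.4 -14.8 0.2 -0 0 0.1; -33.5 -14.7 0.2 -0 0 0.1; -33.5 -14.6 0.2 -0 0 0.1; -33.5 -14.6 0.2 -0 0 0.1
```

View pics/m9.png

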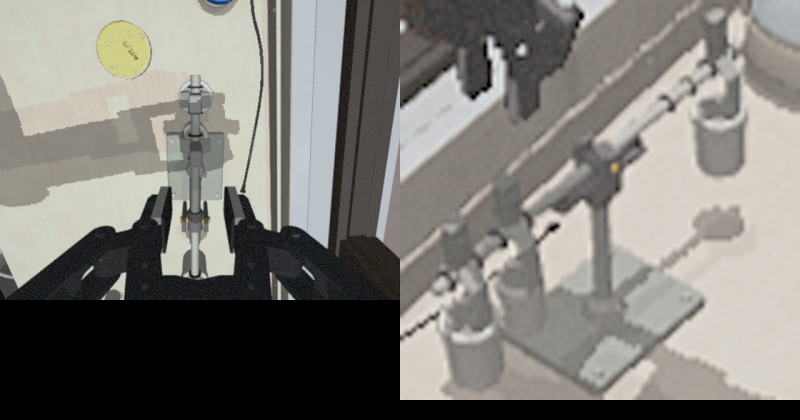

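Three buckets now hang, and the bar tilts slightly left, as expected. The last one is the right-hand small bucket.

>>> send_rows:
  increments: "-22 -10 0 0 0 0 40; -36 -16 0 0 0 0 40; -36 -16 0 0 0 0 50; -36 -16 0 0 0 0 50; -37 -16 0 0 0 0 50; -37 -16 0 0 0 0 50; -37 -16 0 0 0 0 50; -37 -16 0 0 0 0 50; -37 -16 0 0 0 0 50; -37 -16 0 0 0 0 50"

```text
clock: 18.9
eef_pos: [457.4, -168.7, 263.5]
tool_rot: [[0.109, 0.994, -0.002], [0.994, -0.109, 0.001], [0.001, -0.002, -1.0]]
ft_force: [0.7, -0.0, -0.7]
width: 50.0
gripper_force: 0.0
```

Run:
```python
from h import *
plan([424.8,-211,180],82.5,4)
```

```text
n 4 t 18.9 pos [ 457.4 -168.7  263.5] yaw 83.8 F [ 0.7 -0.  -0.7] w 50.0
-11.4 -6.9 20.9 -0 -0 0.3; -11.4 -6.9 20.9 -0 -0 0.3; -11.5 -6.8 20.9 -0 -0 0.3; -11.5 -6.8 20.9 -0 -0 0.3
```

>>> send_rows:
  increments: "-16 -9 10 0 0 0.3 50; -16 -9 20 0 0 0.3 50; -14 -9 28 0 0 0.3 50; 0 0 25 0 0 0.3 50; 0 0 0 0 0 0 50; 0 0 0 0 0 0 50"

```text
clock: 19.5
eef_pos: [426.8, -210.3, 181.5]
tool_rot: [[0.129, 0.992, -0.001], [0.992, -0.129, 0.001], [0.001, -0.001, -1.0]]
ft_force: [-0.3, -0.3, 1.1]
width: 49.9
gripper_force: 0.0
```

Run:
```python
from h import *
plan([424.8,-211,107],82.5,3)
```

```text
n 3 t 19.5 pos [ 426.8 -210.3  181.5] yaw 82.6 F [-0.3 -0.3  1.1] w 49.9
-0.3 -0.6 24.8 -0 -0 0; -0.3 -0.6 24.8 -0 -0 0; -0.3 -0.6 24.8 -0 -0 0
```

>>> send_rows:
  increments: "-0.3 -0.6 20 0 0 0 50; -0.3 -0.6 25 0 0 0 50; -0.3 -0.6 18 0 0 0 50; 0 0 11.5 0 0 0 50; 0 0 0 0 0 0 50; 0 0 0 0 0 0 5; 0 0 0 0 0 0 5; 0 0 0 0 0 0 5; 0 0 0 0 0 0 5; 0 0 0 0 0 0 5"

```text
clock: 20.5
eef_pos: [424.9, -211.3, 107.8]
tool_rot: [[0.129, 0.992, 0.0], [0.992, -0.129, -0.001], [-0.001, 0.001, -1.0]]
ft_force: [-2.0, -0.3, 6.8]
width: 11.6
gripper_force: 40.9
```

>>> send_rows:
  increments: "0 0 0 0 0 0 5; 0 0 -8 0 0 0 5; 0 0 -20 0 0 0 5; 0 0 -30 0 0 0 5; 0 0 -30 0 0 0 5; 0 0 -25 0 0 0 5; 0 0 -3 0 0 0 5; 0 0 0 0 0 0 5; 0 0 0 0 0 0 5"

```text
clock: 21.4
eef_pos: [424.4, -210.7, 221.8]
tool_rot: [[0.129, 0.992, -0.002], [0.992, -0.129, 0.001], [0.001, -0.002, -1.0]]
ft_force: [-0.4, 1.0, -1.1]
width: 11.6
gripper_force: 39.8
```

Run:
```python
from h import *
plan([561.7,-5.1,215],83.8,8)
```

```text
n 8 t 21.4 pos [ 424.4 -210.7  221.8] yaw 82.6 F [-0.4  1.  -1.1] w 11.6
27.7 13.7 0.9 -0 -0 -0.2; 27.7 13.8 0.9 -0 -0 -0.2; 27.6 13.8 0.9 -0 -0 -0.2; 27.6 13.9 0.9 -0 -0 -0.2; 27.6 14 0.9 -0 -0 -0.2; 27.5 14.1 0.9 -0 -0 -0.2; 27.5 14.1 0.9 -0 -0 -0.2; 27.4 14.2 0.8 -0 -0 -0.2
```

>>> send_rows:
  increments: "14 7 0 0 0 -0.2 5; 28 14 1 0 0 -0.2 5; 28 14 1 0 0 -0.2 5; 28 14 1 0 0 -0.2 5; 28 14 1 0 0 -0.2 5; 28 14 1 0 0 -0.2 5; 28 14 1 0 0 0 5; 26 13 1 0 0 0 5; 13 7 0 0 0 0 5; 0 0 0 0 0 0 5"

```text
clock: 22.4
eef_pos: [561.1, -3.4, 214.6]
tool_rot: [[0.107, 0.994, -0.002], [0.994, -0.107, 0.001], [0.0, -0.002, -1.0]]
ft_force: [-0.3, -1.3, -0.9]
width: 11.3
gripper_force: 39.8
```

Run:
```python
from h import *
f='wA.png';snap('wrist',f); plan([629.3,-12.7,214],83.8,6)
piv=np.array([638.7,76.7,165]); y=np.array([.108,.994,0]); x=np.array([.994,-.108,0])
g=cv2.imread('pics/'+f,0).astype(float); P=lambda s,o:piv-y*s+x*o+np.array([0,0,.065*s])
def q(p):
    u,v=proj(f,p); return int(g[int(round(v)),int(round(u))]) if 0<=v<419 and 0<=u<559 else -1
for o in(-6.5,6.5): print(o,[q(P(s,o)) for s in np.arange(66,116,1.)])
for s in(86,94): print([q(P(s,o)) for o in np.arange(-14,15,1.)])
a=cv2.imread('pics/w2.png');b=cv2.imread('pics/'+f)
for r in((246,268,240,255),(244,268,300,312)):
    t=a[r[0]:r[1],r[2]:r[3]]; Q=b[r[0]-15:r[1]+15,r[2]-15:r[3]+15]
    _,mx,_,l=cv2.minMaxLoc(cv2.matchTemplate(Q,t,cv2.TM_CCOEFF_NORMED)); print(mx,l[0]-15,l[1]-15)
```

```text
n 6 t 22.45 pos [560.6  -4.4 214.9] yaw 83.8 F [-0.9 -0.8 -0.5] w 11.2
-0.1 11.5 0.1 -0 0 0; -0.1 11.5 0.1 -0 0 0; -0.1 11.5 0.1 -0 0 0; -0.1 11.5 0.1 -0 0 0; -0.1 11.5 0.1 -0 0 0; -0.1 11.5 0.1 -0 0 0
-6.5 [202, 199, 200, 200, 202, 199, 202, 173, 94, 4, 1, 5, 78, 155, 206, 201, 202, 203, 202, 199, 198, 198, 199, 195, 195, 196, 201, 200, 201, 192, 157, 99, 131, 54, 6, 13, 6, 1, 21, 58, 77, 74, 71, 75, 75, 77, 79, 74, 75, 74]
6.5 [202, 203, 200, 200, 205, 203, 201, 201, 203, 141, 7, 2, 8, 19, 139, 200, 201, 201, 198, 197, 201, 198, 201, 199, 201, 198, 201, 195, 197, 197, 199, 202, 197, 200, 177, 61, 3, 0, 5, 22, 83, 143, 203, 203, 204, 200, 201, 197, 198, 201]
[199, 199, 203, 201, 199, 198, 199, 197, 198, 120, 66, 83, 90, 141, 157, 172, 170, 162, 142, 136, 200, 200, 199, 196, 199, 196, 200, 199, 197]
[64, 62, 66, 63, 66, 169, 190, 198, 198, 114, 67, 86, 88, 100, 171, 168, 174, 162, 153, 151, 197, 201, 200, 196, 198, 198, 198, 200, 195]
0.9809672832489014 0 1
0.9621583223342896 0 0
```

>>> send_rows:
  increments: "-0.9 8 0 0 0 0 5; -1 13 0 0 0 0 5; 0 13 0 0 0 0 5; 0 12 0 0 0 0 5; 0 12 0 0 0 0 5; 0 8 0 0 0 0 5; 0 3 0 0 0 0 5; 0 0 0 0 0 0 5; 0 0 0 0 0 0 5"

```text
clock: 23.35
eef_pos: [628.9, -14.1, 215.9]
tool_rot: [[0.109, 0.994, -0.0], [0.994, -0.109, -0.0], [-0.0, -0.0, -1.0]]
ft_force: [-0.3, 0.3, -0.9]
width: 11.5
gripper_force: 39.8
```

>>> send_rows:
  increments: "0 0 4 0 0 0 5; 0 0 6 0 0 0 5; 0 0 6 0 0 0 5; 0 0 4 0 0 0 5; 0 0 3 0 0 0 5; 0 0 3 0 0 0 5; 0 0 2 0 0 0 5; 0 0 2 0 0 0 5; 0 0 2 0 0 0 5; 0 0 2 0 0 0 5"

```text
clock: 24.35
eef_pos: [629.2, -14.0, 181.8]
tool_rot: [[0.109, 0.994, 0.0], [0.994, -0.109, -0.0], [-0.0, 0.0, -1.0]]
ft_force: [-1.1, -0.8, 0.2]
width: 11.2
gripper_force: 39.9
```

>>> send_rows:
  increments: "0 0 0 0 0 0 5; 0 0 0 0 0 0 5; 0 0 0 0 0 0 5"

```text
clock: 24.65
eef_pos: [629.2, -13.9, 181.9]
tool_rot: [[0.109, 0.994, -0.0], [0.994, -0.109, -0.0], [-0.0, -0.0, -1.0]]
ft_force: [-1.3, 0.4, -0.7]
width: 10.7
gripper_force: 39.9
```

Run:
```python
from h import *
snap('wrist','wB.png'); plan([629.1,-13.7,180.8],83.8,1)
a=cv2.imread('pics/w4.png');b=cv2.imread('pics/wB.png')
r=(215,262,240,312)
t=a[r[0]:r[1],r[2]:r[3]]; q=b[r[0]-15:r[1]+15,r[2]-15:r[3]+15]
_,mx,_,l=cv2.minMaxLoc(cv2.matchTemplate(q,t,cv2.TM_CCOEFF_NORMED)); print(mx,l[0]-15,l[1]-15)
```

```text
n 1 t 24.7 pos [629.2 -13.9 181.9] yaw 83.8 F [-0.6 -0.3 -0.4] w 11.4
0.2 -0.1 1.1 -0 -0 -0
0.8139538764953613 1 0
```

Its position relative to the collars matches the first hang, so I'll release and retreat.

>>> send_rows:
  increments: "0 0 1 0 0 0 5; 0 0 0 0 0 0 14; 0 0 0 0 0 0 20; 0 0 0 0 0 0 30; 0 0 0 0 0 0 34; 0 0 -10 0 0 0 34; 0 0 -20 0 0 0 34; 0 0 -30 0 0 0 34; 0 0 -30 0 0 0 34; 0 0 0 0 0 0 34"

```text
clock: 25.7
eef_pos: [630.4, -14.1, 276.3]
tool_rot: [[0.109, 0.994, 0.009], [0.994, -0.109, -0.002], [-0.001, 0.009, -1.0]]
ft_force: [0.2, -0.2, 0.1]
width: 34.1
gripper_force: 0.0
```

>>> send_rows:
  increments: "0 -20 0 0 0 0 34; 0 -35 0 0 0 0 34; 0 -35 0 0 0 0 34; 0 -30 0 0 0 0 34; 0 0 0 0 0 0 34; 0 0 0 0 0 0 34; 0 0 0 0 0 0 34; 0 0 0 0 0 0 34; 0 0 0 0 0 0 34; 0 0 0 0 0 0 34"

```text
clock: 26.7
eef_pos: [510.3, -0.9, 270.5]
tool_rot: [[0.109, 0.994, -0.0], [0.994, -0.109, 0.0], [0.0, -0.0, -1.0]]
ft_force: [-0.8, 0.7, -0.5]
width: 34.0
gripper_force: 0.0
```

Run:
```python
from h import *
snap('scene','sC.png'); snap('wrist','wC.png'); plan([520,0,270],83.8,1)
f='wC.png'; piv=np.array([638.9,76.7,165]); y=np.array([.108,.994,0]); x=np.array([.994,-.108,0])
# level check: match bar right stretch & hung bucket between s5 (level) and sC
a=cv2.imread('pics/s5.png');b=cv2.imread('pics/sC.png')
for nm,p in dict(LO=piv+140*y-[0,0,60],RO=piv-140*y-[0,0,60],LOtab=piv+140*y+[0,0,30],ROtab=piv-140*y+[0,0,30]).items():
    u,v=proj('s5.png',p).astype(int); t=a[v-9:v+10,u-9:u+10];Q=b[v-17:v+18,u-17:u+18]
    _,mx,_,l=cv2.minMaxLoc(cv2.matchTemplate(Q,t,cv2.TM_CCOEFF_NORMED)); print(nm,round(mx,2),l[0]-8,l[1]-8)
# small buckets: tab template of LO at LI/RI places, tab size same
u,v=proj('sC.png',piv+140*y+[0,0,30]).astype(int); t=b[v-7:v+10,u-5:u+6]
for nm,s in(('LO',140),('LI',90),('RI',-90),('RO',-140)):
    c=proj('sC.png',piv+s*y+[0,0,30]); uu,vv=c.astype(int); Q=b[vv-15:vv+18,uu-13:uu+14]
    _,mx,_,l=cv2.minMaxLoc(cv2.matchTemplate(Q,t,cv2.TM_CCOEFF_NORMED)); print(nm,round(mx,2),l[0]-8,l[1]-8)
```

```text
n 1 t 26.8 pos [510.1  -0.9 270.7] yaw 83.8 F [ 0.2 -0.1  0.2] w 33.9
1.9 9.7 0.7 -0 -0 -0
LO 0.91 0 0
RO 0.64 0 0
LOtab 0.99 0 0
ROtab 0.74 0 0
LO 1.0 0 0
LI 0.7 -1 0
RI 0.59 -7 -2
RO 0.42 -8 -3
```

Run:
```python
from h import *
f='wC.png'; piv=np.array([638.9,76.7,165]); y=np.array([.108,.994,0]); x=np.array([.994,-.108,0])
g=cv2.imread('pics/'+f,0).astype(int)
def q(p):
    u,v=proj(f,p); return g[int(round(v)),int(round(u))] if 0<=v<419 and 0<=u<559 else -1
for nm,o,z in(('leg',-14,-3),('leg+',14,-3),('collar',-6.5,0),('collar+',6.5,0),('tab',0,46)):
    print(nm,[int(q(piv-y*s+x*o+[0,0,z])) for s in range(68,114)])
# same bar level from two pictures: hung motion between two scene frames
a=snap('scene','sD.png')['img'];b=cv2.imread('pics/sC.png')[:,:,::-1];d=np.abs(a.astype(int)-b)[160:270,195:330];print('motion',d.mean(),d.max())
```

```text
leg [117, 81, 83, 73, 67, 69, 72, 65, 69, 72, 72, 74, 70, 71, 68, 113, 132, 126, 123, 124, 128, 127, 127, 130, 132, 130, 127, 125, 122, 125, 112, 81, 70, 87, 121, 126, 121, 101, 79, 84, 85, 86, 80, 84, 78, 69]
leg+ [183, 186, 186, 185, 187, 188, 188, 191, 188, 188, 190, 187, 191, 191, 158, 74, 114, 129, 126, 132, 101, 55, 36, 35, 39, 42, 37, 45, 43, 35, 35, 36, 24, 35, 47, 39, 37, 41, 39, 43, 45, 39, 31, 35, 31, 109]
collar [193, 188, 173, 183, 198, 177, 108, 28, 6, 7, 35, 128, 131, 128, 132, 83, 96, 118, 126, 118, 123, 122, 120, 119, 122, 119, 124, 115, 121, 117, 115, 116, 30, 5, 0, 3, 26, 152, 181, 193, 192, 197, 180, 153, 128, 108]
collar+ [180, 183, 187, 187, 187, 184, 184, 171, 31, 13, 19, 56, 134, 191, 186, 163, 103, 61, 60, 38, 38, 42, 43, 38, 32, 32, 27, 32, 28, 33, 27, 33, 32, 30, 30, 33, 37, 35, 30, 80, 148, 186, 188, 189, 188, 183]
tab [190, 190, 189, 191, 191, 193, 190, 191, 188, 190, 188, 189, 154, 42, 53, 106, 123, 133, 131, 132, 132, 132, 132, 135, 132, 131, 128, 128, 130, 120, 141, 188, 185, 186, 188, 186, 185, 188, 187, 188, 190, 190, 186, 189, 186, 192]
motion 1.7978900112233445 57
```

The roof spans 83 to 98 mm from the pivot, between its collars. The bar is level and still.

>>> send_rows:
  increments: "0 0 0 0 0 0 34; 0 0 0 0 0 0 34; 0 0 0 0 0 0 34; 0 0 0 0 0 0 34; 0 0 0 0 0 0 34; 0 0 0 0 0 0 34; 0 0 0 0 0 0 34; 0 0 0 0 0 0 34; 0 0 0 0 0 0 34; 0 0 0 0 0 0 34"

```text
clock: 27.85
eef_pos: [510.0, -0.9, 270.8]
tool_rot: [[0.109, 0.994, 0.0], [0.994, -0.109, -0.0], [0.0, 0.0, -1.0]]
ft_force: [0.2, -0.3, -0.4]
width: 34.2
gripper_force: 0.0
```

```bash
python3 -c "
from cell import robot
print(robot.job_done())"
```

```text
the job is handed in; nothing more can be done
None
```

I hung all three buckets and handed the job in at about 28 s; the last camera checks showed the bar level and still with every bucket on its place, but the hand-in returned no verdict.

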